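# Fill the wheel-hub kit rack in fitting order

### The arm

A 6-joint arm with a two-finger parallel gripper is mounted at the origin on a cart in front of the work surface, level with it; the furniture and walls round the work are solid. World frame = base frame: x ahead of the robot, y to its left, z up, the work surface at z = 0. Lengths are in m, angles in rad, forces in N, time in s.
With the tool pointing down it reaches from about 0.275 to 0.975 m from the base axis. Payload 8.4 kg.
Tool frame: the origin (TCP) lies at the very end of the fingers, on their centre line; the grasp point (between the pads) lies 19 mm behind it; z points along the fingers, y is the line along which they close (so a half turn about z gives the same grasp; the last joint's range is limited). The gripper opens to 92 mm and grips with 3 to 60 N. Pads are 20 mm wide; open, the fingers measure 128 mm over their backs; the gripper's body (75 mm by 189 mm) begins 69 mm behind the grasp point.
Start: joints at [1.171, 0.353, 1.633, -0, 1.155, -0.002], TCP at [0.242, 0.576, 0.215] pointing down, gripper open.
Joint ranges: [-2.63, 2.63], [-0.92, 2.1], [0.06, 2.66], [-1.3, 4.44], [0, 2.69], [-3.02, 3.02]. Speed limits (rad/s): [2.22, 2.22, 2.79, 3.14, 3.14, 3.14].

### API

Orientations are given as a unit quaternion [x, y, z, w].
In Python, from plant import env gives the robot as it stands.
- The arm moves only by the tool arm_command, never from a script. Its argument "moves" is a list of rows, each an object of numbers: "tx", "ty", "tz": the shift along the tool's x, y, z in cm; "yaw": the turn about the tool's z in rad. In form: [{"tx": .., "ty": .., "tz": .., "yaw": ..}, ...]. A call has 1 to 12 rows; each row shifts and turns the commanded pose from where the row before left it, along the tool's axes as they then stand; what a row does not reach is not made up. A row lasts 1/12 s, in which the tool goes at most 41.7 mm and 7.16 degrees, less where a joint would pass 70% of its speed; a pose out of reach is approached as far as the arm can. A call with a gripper value outside its range is refused whole. "jaw" is the finger opening in cm, from 0 to 9.19, set as the call begins (left out, the last holds). The fingers move at their own pace and stop on an object; the grip force is fixed at half the most. Time passes only in rows, so rows that do not move let the fingers close. It gives the time, the measured TCP pose, the force and the opening at its end, in the units of the state.
- env.read_state(): the state, without advancing time (a new reading comes with each control period).
- env.grab_frame(name): name is "scene" or "top" or "wrist"; returns a dict with "pixels" (400x640x3 uint8, red, green, blue), "mtx" (3x3 intrinsics, pixels), "xyz" and "orientation" of the camera in the world; the wrist camera has in their place "mount" (4x4, takes a point from camera to tool coordinates, whose origin is the TCP and whose axes are the flange's). Camera axes: x right, y down, z forward; pixel columns grow to the right and rows downward; lengths in m; the calibration is good to about 2 mm. A picture is of the moment at which its call begins: read the wrist's pose just before it. There is no depth.
- env.finish_job(): hands the job in, once; it reports no verdict.
The state is a dict: "clock": time; "q": joint angles; "dq": joint speeds; "joint_efforts": joint torques, N m; "eef_pos": TCP position; "eef_rot": TCP orientation; "ft_force": force on the tool from outside, world axes, zero at the start; "wrist_torque": the same for the moment, N m; "width": opening from 0.0 (shut) to 1.0 (fully open).
Only numpy, scipy, OpenCV 4.12 (cv2) and the standard library are available. Lean on these libraries where they do the work, as an engineer would, in place of code of your own. Each camera call takes 0.05 s, during which the arm holds its last target. There are 200 camera calls.

### The job

Lay out the wheel-hub kit in the order in which it is fitted: put the bearing with the red seal flat between the pins of the nest with one white dot first, then stand the spacer tube upright in the bore of the nest with two dots, and then put the bearing with the black seal flat between the pins of the nest with three dots. Each part must be fully down, set in place rather than dropped, and let go before you take the next; leave the other things on the bench where they are.

Things in the scene. Friction and masses are not known exactly. Their poses are not given: they have to be found in the camera images.
- bearing_red: ball bearing with a red seal, steel ring 47 mm across outside, about 18 mm bore, 14 mm tall, roughly 0.11 kg, lying flat on the worktop; origin at the centre of its underside, z up along its axis
- bearing_black: the same bearing with a black seal (47 mm across, 14 mm tall), lying flat on the worktop; origin at the centre of its underside, z up along its axis
- spacer: grey axle spacer: steel tube 25 mm across and 62 mm tall, roughly 0.08 kg, standing on end on the worktop; origin at the centre of its underside, z up along its axis
- rail: fixed aluminium plate, 130 x 330 x 6 mm, that carries the three nests side by side at 100 mm spacing, in any order; origin at the centre of its underside; x away from the robot, y along its length, z up
- nest1: nest with one white dot: a fixed blue plate 110 x 90 x 16 mm on the rail, top face 22 mm above the worktop. The dots (12 mm across) are in a row along its -x edge, nearest the robot. Origin at the centre of the plate's underside; x away from the robot, y along the rail, z up
- nest1_seat (a point): seat centre of the 1-dot nest, on the plate's top face (12 mm to nest +x of its centre); a seated bearing's underside centre is here. Four steel pins (8 mm across, 9 mm high, top 4 mm tapered) stand on its diagonals, 20.5 mm off in nest x and y: a bearing has 1.5 mm play between them, and 33 mm is free for a finger on each of its four sides. Axes as the nest's
- nest1_bore (a point): centre of the floor of the round bore in the middle of the seat of the nest with one white dot: bore 28 mm across, 12 mm deep from the plate's top face, 2 mm chamfer; a seated spacer's underside centre is here
- nest2: nest with two white dots: a fixed blue plate 110 x 90 x 16 mm on the rail, top face 22 mm above the worktop. The dots (12 mm across) are in a row along its -x edge, nearest the robot. Origin at the centre of the plate's underside; x away from the robot, y along the rail, z up
- nest2_seat (a point): seat centre of the 2-dot nest, on the plate's top face (12 mm to nest +x of its centre); a seated bearing's underside centre is here. Four steel pins (8 mm across, 9 mm high, top 4 mm tapered) stand on its diagonals, 20.5 mm off in nest x and y: a bearing has 1.5 mm play between them, and 33 mm is free for a finger on each of its four sides. Axes as the nest's
- nest2_bore (a point): centre of the floor of the round bore in the middle of the seat of the nest with two white dots: bore 28 mm across, 12 mm deep from the plate's top face, 2 mm chamfer; a seated spacer's underside centre is here
- nest3: nest with three white dots: a fixed blue plate 110 x 90 x 16 mm on the rail, top face 22 mm above the worktop. The dots (12 mm across) are in a row along its -x edge, nearest the robot. Origin at the centre of the plate's underside; x away from the robot, y along the rail, z up
- nest3_seat (a point): seat centre of the 3-dot nest, on the plate's top face (12 mm to nest +x of its centre); a seated bearing's underside centre is here. Four steel pins (8 mm across, 9 mm high, top 4 mm tapered) stand on its diagonals, 20.5 mm off in nest x and y: a bearing has 1.5 mm play between them, and 33 mm is free for a finger on each of its four sides. Axes as the nest's
- nest3_bore (a point): centre of the floor of the round bore in the middle of the seat of the nest with three white dots: bore 28 mm across, 12 mm deep from the plate's top face, 2 mm chamfer; a seated spacer's underside centre is here
- marker: red and white paint marker, 15 mm thick, 132 mm long, lying on the worktop; a bystander; origin at the centre of its underside, its length along its y
- sanding_discs: stack of red-brown sanding discs, 78 mm across, 9 mm high, on the worktop; a bystander; origin at the centre of its underside
There are look-alikes about, which are no part of the job. What is shaped like the bearing_black but orange or turquoise is not meant.

How it is judged:
By the outcome, as a careful person would: the job done as asked, in the order asked, and still so for the second after the job is handed in, with the robot touching nothing.
It also fails if it takes over 62 s, if anything falls off the work surface, if the arm or the gripper's body presses on something with over 40 N, if the wrist force passes 120 N, or if a joint passes its speed limit or range.

## Working session

There is one attempt and no reset: what is moved stays moved. The work goes in short steps, Python scripts to look and compute and a tool call to move; the robot and the scene stay as the last step left them, time stands still between calls to the robot, and variables do not carry over. Pictures are saved under pics/ and viewed, on a budget of 10 in all, crops included, one or two more only if the job needs it, and the job is handed in when it is done.

Besides the shell and the picture viewer there is one more tool, called as name([rows], argument=value, ...), one row to a line, values as JSON. arm_command: Moves the arm, as the interface text tells. Its arguments: {"type":"object","properties":{"moves":{"type":"array","items":{"type":"object","properties":{"tx":{"type":"number"},"ty":{"type":"number"},"tz":{"type":"number"},"yaw":{"type":"number"}}}},"jaw":{"type":"number"}},"required":["moves"]}

```bash
ls; mkdir -p pics
python3 - <<'E'
from plant import env
import cv2
s=env.read_state(); print({k:s[k] for k in('clock','eef_pos','eef_rot','ft_force','width')})
for n in('scene','top'):
    f=env.grab_frame(n); cv2.imwrite(f'pics/{n}0.png',f['pixels'][...,::-1]); print(n,f['mtx'],f['xyz'],f['orientation'])
E
```

```text
pics
{'clock': 0.0, 'eef_pos': array([0.24194925, 0.57574459, 0.21386466]), 'eef_rot': array([ 1.97597212e-01,  9.80283057e-01, -6.74226606e-04, -1.24551891e-04]), 'ft_force': array([-0.05931952, -0.10771007,  0.30133892]), 'width': 1.0015610233059982}
scene [[501.79195469   0.         326.16060584]
 [  0.         501.79195469 202.10239576]
 [  0.           0.           1.        ]] [-0.19848527 -0.22861937  0.67140374] [ 0.76367309 -0.47145256  0.23212299 -0.37503975]
top [[380.84457984   0.         317.86946333]
 [  0.         380.84457984 203.53218561]
 [  0.           0.           1.        ]] [0.48272415 0.15867265 1.09918938] [ 0.71355147 -0.69983646  0.03006844 -0.01300429]
```

View pics/top0.png

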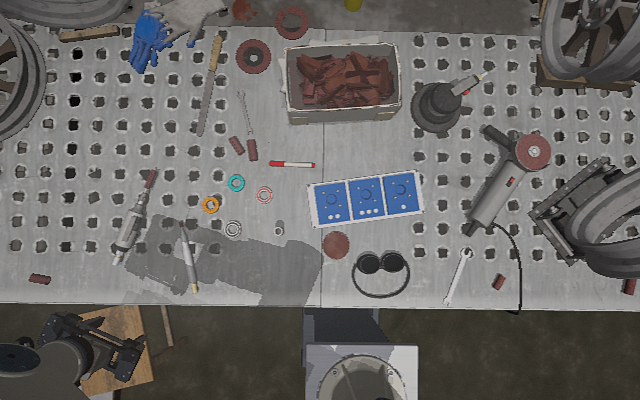

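View pics/scene0.png

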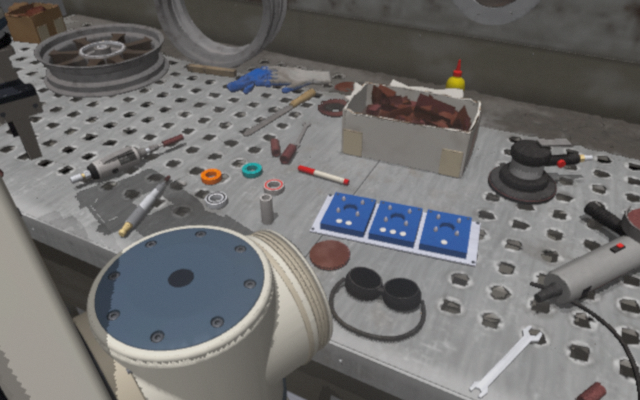

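The top view shows the red-seal bearing at about (264,195), a grey ring at (233,228), the spacer at (279,228) and the nests at (331,200), (368,198) and (402,191). I'll zoom in and measure.

```bash
cat > h.py <<'E'
import numpy as np, cv2
from scipy.spatial.transform import Rotation as R
def cam(f,pose=None):
    K=np.array(f['mtx'])
    if 'mount' in f:
        M=np.array(f['mount']); Rt=R.from_quat(pose['eef_rot']).as_matrix()
        return K,Rt@M[:3,:3],Rt@M[:3,3]+pose['eef_pos']
    return K,R.from_quat(f['orientation']).as_matrix(),np.array(f['xyz'])
def ray(c,uv,z):
    K,Rc,p=c; d=Rc@np.linalg.solve(K,[uv[0],uv[1],1]); return p+d*(z-p[2])/d[2]
def proj(c,P):
    K,Rc,p=c; q=K@(Rc.T@(np.array(P)-p)); return q[:2]/q[2]
def blobs(mask,amin=10):
    n,l,s,ce=cv2.connectedComponentsWithStats(mask.astype('uint8'))
    return [(ce[i],s[i]) for i in range(1,n) if s[i][4]>=amin]
E
python3 - <<'E'
from plant import env
from h import *
f=env.grab_frame('top');c=cam(f);im=f['pixels']
crop=im[160:250,190:430,::-1]
cv2.imwrite('pics/crop1.png',cv2.resize(crop,None,fx=3.3,fy=3.3,interpolation=cv2.INTER_CUBIC))
for n,uv,z in[('red',(264,195),.014),('grey',(233,228),.014),('spacer',(279,228),.062),('nL',(331,200),.022),('nM',(368,198),.022),('nR',(402,191),.022)]:print(n,ray(c,uv,z).round(4))
hsv=cv2.cvtColor(im,cv2.COLOR_RGB2HSV)
blue=cv2.inRange(hsv,(100,120,60),(125,255,255)); blue[:160]=0
for ce,s in blobs(blue,100):print('blue',ce,s,ray(c,ce,.022).round(4))
E
```

```text
red [0.5704 0.2871 0.014 ]
grey [0.475  0.3719 0.014 ]
spacer [0.4777 0.2384 0.062 ]
nL [0.5595 0.0962 0.022 ]
nM [ 0.5673 -0.0091  0.022 ]
nR [ 0.5894 -0.1063  0.022 ]
blue [400.44474638 193.3759058 ] [ 383  173   36   42 1104] [ 0.5825 -0.1019  0.022 ]
blue [366.07685009 197.67077799] [ 349  178   36   42 1054] [ 0.5682 -0.0036  0.022 ]
blue [331.6953271  202.72616822] [ 315  183   35   41 1070] [0.5518 0.0941 0.022 ]
```

View pics/crop1.png

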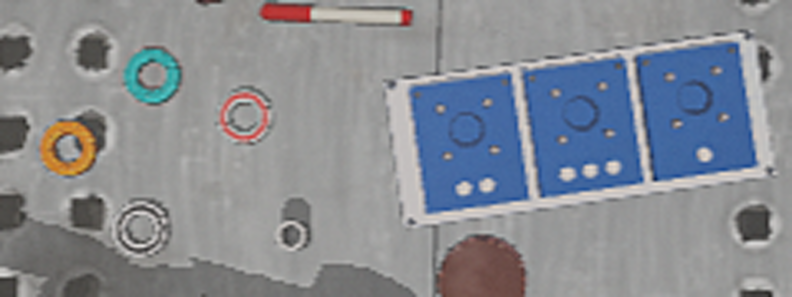

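The crop shows the left nest has two dots, the middle three and the right one. The red-seal bearing is at (245,117) in the crop, the black-seal bearing at (142,228) and the spacer at (292,235). The rail is turned about +0.155 rad. I'll close the fingers along nest x for every part.

arm_command([
  {"tx": -3.45, "ty": -1.16},
  {"tx": -3.45, "ty": -1.16},
  {"tx": -3.45, "ty": -1.16},
  {"tx": -3.45, "ty": -1.16},
  {"tx": -3.45, "ty": -1.16},
  {"tx": -3.45, "ty": -1.16},
  {"tx": -3.45, "ty": -1.16},
  {"tx": -3.45, "ty": -1.16},
  {"tx": -3.45, "ty": -1.16},
  {"tx": -3.45, "ty": -1.16},
  {"tx": -3.45, "ty": -1.16},
  {"tx": -3.45, "ty": -1.16},
], jaw=6.5)

```text
schema error: expected keys tx, ty, tz, yaw
```

arm_command([
  {"yaw": 0.113},
  {"yaw": 0.113},
  {"yaw": 0.113},
  {"yaw": 0.113},
  {"yaw": 0.113},
  {"yaw": 0.113},
  {"yaw": 0.113},
  {"yaw": 0.113},
  {"yaw": 0.113},
  {},
  {},
])

```text
schema error: expected keys tx, ty, tz, yaw
```

Run:
```python
from plant import env
from h import *
s=env.read_state(); f=env.grab_frame('wrist');c=cam(f,s)
print(s['clock'],s['eef_pos'],R.from_quat(s['eef_rot']).as_matrix().round(3),s['width'],c[2],f['mtx'])
im=f['pixels'].copy()
cv2.imwrite('pics/w1.png',im[...,::-1])
ft=env.grab_frame('top');ct=cam(ft)
cv2.imwrite('pics/t1.png',ft['pixels'][...,::-1])
for n,P in dict(red=[.570,.287,.014],black=[.475,.372,.014],sp=[.478,.238,.062]).items():print(n,proj(c,P).round())
```

```text
0.15 [0.24199437 0.57585674 0.21402766] [[-0.922  0.387 -0.   ]
 [ 0.387  0.922 -0.001]
 [ 0.    -0.001 -1.   ]] 0.9957996813990859 [0.16776364 0.60636183 0.38337616] [[290.40107042   0.         319.62054376]
 [  0.         290.40107042 199.70326283]
 [  0.           0.           1.        ]]
red [239. 417.]
black [259. 360.]
sp [172. 416.]
```

View pics/w1.png

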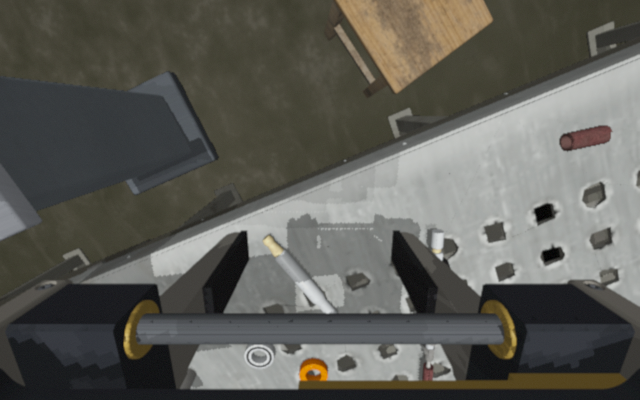

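The wrist view shows the gripper in the lower part, still at the start pose; the moves were refused because every row needs all four keys. I'll resend them.

arm_command([
  {"tx": -3.45, "ty": -1.16, "tz": 0, "yaw": 0},
  {"tx": -3.45, "ty": -1.16, "tz": 0, "yaw": 0},
  {"tx": -3.45, "ty": -1.16, "tz": 0, "yaw": 0},
  {"tx": -3.45, "ty": -1.16, "tz": 0, "yaw": 0},
  {"tx": -3.45, "ty": -1.16, "tz": 0, "yaw": 0},
  {"tx": -3.45, "ty": -1.16, "tz": 0, "yaw": 0},
  {"tx": -3.45, "ty": -1.16, "tz": 0, "yaw": 0},
  {"tx": -3.45, "ty": -1.16, "tz": 0, "yaw": 0},
  {"tx": -3.45, "ty": -1.16, "tz": 0, "yaw": 0},
  {"tx": -3.45, "ty": -1.16, "tz": 0, "yaw": 0},
  {"tx": -3.45, "ty": -1.16, "tz": 0, "yaw": 0},
  {"tx": -3.45, "ty": -1.16, "tz": 0, "yaw": 0},
], jaw=6.5)

```text
clock: 1.25
eef_pos: [0.571, 0.286, 0.2146]
eef_rot: [0.198, 0.98, -0.0, -0.0]
ft_force: [0.1, 0.9, 0.4]
width: 0.709
```

arm_command([
  {"tx": 0, "ty": 0, "tz": 0, "yaw": 0.113},
  {"tx": 0, "ty": 0, "tz": 0, "yaw": 0.113},
  {"tx": 0, "ty": 0, "tz": 0, "yaw": 0.113},
  {"tx": 0, "ty": 0, "tz": 0, "yaw": 0.113},
  {"tx": 0, "ty": 0, "tz": 0, "yaw": 0.113},
  {"tx": 0, "ty": 0, "tz": 0, "yaw": 0.113},
  {"tx": 0, "ty": 0, "tz": 0, "yaw": 0.113},
  {"tx": 0, "ty": 0, "tz": 0, "yaw": 0.113},
  {"tx": 0, "ty": 0, "tz": 0, "yaw": 0.113},
  {"tx": 0, "ty": 0, "tz": 0, "yaw": 0},
  {"tx": 0, "ty": 0, "tz": 0, "yaw": 0},
])

```text
clock: 2.17
eef_pos: [0.5698, 0.2875, 0.2145]
eef_rot: [0.649, 0.761, -0.0, -0.0]
ft_force: [-0.9, 0.3, 0.1]
width: 0.707
```

Run:
```python
from plant import env
from h import *
s=env.read_state(); f=env.grab_frame('wrist');c=cam(f,s)
print(s['clock'],s['eef_pos'],R.from_quat(s['eef_rot']).as_matrix().round(3),s['width'],c[2])
im=f['pixels'].copy()
cv2.imwrite('pics/w2.png',im[...,::-1])
for n,P in dict(red=[.570,.287,.014],black=[.475,.372,.014],sp=[.478,.238,.062]).items():print(n,proj(c,P).round())
```

```text
2.1667 [0.56981292 0.28746082 0.21447142] [[-0.159  0.987 -0.   ]
 [ 0.987  0.159 -0.   ]
 [-0.    -0.    -1.   ]] 0.7068295791336803 [0.55701155 0.36614173 0.38381354]
red [320. 178.]
black [253.  97.]
sp [236. 215.]
```

View pics/w2.png

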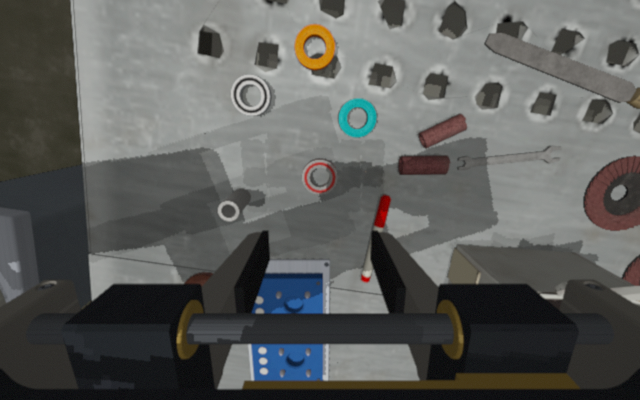

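The wrist view shows the red bearing at (320,177), black at (251,95), spacer top at (229,211) and the nests at the lower centre, all close to the predictions. Next, precise measurement.

```bash
cat >> h.py <<'E'
def bright_ring(c,im,uv0,z,d,thr,half=26):
    """outer circle of the bright round thing near uv0 -> world point at z"""
    x,y=map(int,uv0); g=cv2.cvtColor(im,cv2.COLOR_RGB2GRAY)[y-half:y+half,x-half:x+half]
    m=(g>thr).astype('uint8'); best=None
    cs,_=cv2.findContours(m,cv2.RETR_EXTERNAL,cv2.CHAIN_APPROX_NONE)
    k=max(cs,key=cv2.contourArea); (a,b),ax,an=cv2.fitEllipse(cv2.convexHull(k))
    return np.array([a+x-half,b+y-half]),ax
def nests(c,im,z=.022):
    hsv=cv2.cvtColor(im,cv2.COLOR_RGB2HSV); m=cv2.inRange(hsv,(100,110,50),(128,255,255))
    cs,_=cv2.findContours(m,cv2.RETR_EXTERNAL,cv2.CHAIN_APPROX_NONE); out=[]
    for k in cs:
        if cv2.contourArea(k)<700: continue
        P=np.array([ray(c,p,z)[:2] for p in cv2.convexHull(k)[:,0].astype(float)],np.float32)
        (cx,cy),wh,an=cv2.minAreaRect(P)
        if not(.3<cx<.9 and abs(cy)<.25): continue
        out.append((np.array([cx,cy]),np.array(wh),an))
    return out
E
python3 - <<'E'
from plant import env
from h import *
s=env.read_state(); f=env.grab_frame('wrist');c=cam(f,s);ft=env.grab_frame('top');ct=cam(ft)
for nm,C,F,seeds in(('w',c,f,((320,177),(251,95),(229,211))),('t',ct,ft,((264,195),(233,228),(279,229)))):
    im=F['pixels'];hsv=cv2.cvtColor(im,cv2.COLOR_RGB2HSV)
    red=cv2.inRange(hsv,(0,80,80),(10,255,255))|cv2.inRange(hsv,(170,80,80),(180,255,255))
    x,y=seeds[0]; m=np.zeros_like(red); m[y-20:y+20,x-20:x+20]=red[y-20:y+20,x-20:x+20]
    k=cv2.convexHull(cv2.findNonZero(m)); e=cv2.fitEllipse(k); print(nm,'red',e[0],e[1],ray(C,e[0],.014).round(4))
    for n,sd,z,d in(('black',seeds[1],.014,.047),('sp',seeds[2],.062,.025)):
        for thr in (150,180):
            try: uv,ax=bright_ring(C,im,sd,z,d,thr,24 if n=='black' else 14); print(nm,n,thr,uv.round(1),np.round(ax,1),ray(C,uv,z).round(4))
            except Exception as ex: print(n,thr,ex)
for q in nests(ct,ft['pixels']):print(q)
# px/mm expected
print('w px for 47mm',290/.37*.047,'top',380.8/1.085*.047)
E
```

```text
w red (319.3573913574219, 177.13787841796875) (30.43234634399414, 31.22327995300293) [0.5688 0.2879 0.014 ]
w black 150 [251.3  93. ] [40.2 60.5] [0.472  0.3765 0.014 ]
w black 180 [249.8  94.6] [37.3 40.9] [0.4704 0.3744 0.014 ]
w sp 150 [227.9 210.5] [18.9 20.9] [0.468  0.2418 0.062 ]
sp 180 OpenCV(4.12.0) /io/opencv/modules/imgproc/src/shapedescr.cpp:361: error: (-201:Incorrect size of input array) There should be at least 5 points to fit the ellipse in function 'fitEllipseNoDirect'
Traceback (most recent call last):
cv2.error: OpenCV(4.12.0) /io/opencv/modules/imgproc/src/shapedescr.cpp:361: error: (-201:Incorrect size of input array) There should be at least 5 points to fit the ellipse in function 'fitEllipseNoDirect'
```

arm_command([
  {"tx": 0.03, "ty": -0.1, "tz": 3.8, "yaw": 0},
  {"tx": 0, "ty": 0, "tz": 3.8, "yaw": 0},
  {"tx": 0, "ty": 0, "tz": 3.8, "yaw": 0},
  {"tx": 0, "ty": 0, "tz": 3.8, "yaw": 0},
  {"tx": 0, "ty": 0, "tz": 3.0, "yaw": 0},
  {"tx": 0, "ty": 0, "tz": 1.8, "yaw": 0},
  {"tx": 0, "ty": 0, "tz": 1.0, "yaw": 0},
  {"tx": 0, "ty": 0, "tz": 0, "yaw": 0},
])

```text
clock: 2.98
eef_pos: [0.5678, 0.2871, 0.0026]
eef_rot: [0.649, 0.76, -0.001, -0.001]
ft_force: [0.5, -0.0, -0.1]
width: 0.711
```

arm_command([
  {"tx": 0, "ty": 0, "tz": 0, "yaw": 0},
  {"tx": 0, "ty": 0, "tz": 0, "yaw": 0},
  {"tx": 0, "ty": 0, "tz": 0, "yaw": 0},
  {"tx": 0, "ty": 0, "tz": 0, "yaw": 0},
  {"tx": 0, "ty": 0, "tz": 0, "yaw": 0},
  {"tx": 0, "ty": 0, "tz": 0, "yaw": 0},
], jaw=3.5)

```text
clock: 3.48
eef_pos: [0.5698, 0.2882, 0.0062]
eef_rot: [0.65, 0.76, 0.001, 0.0]
ft_force: [-1.0, -0.9, 7.5]
width: 0.491
```

arm_command([
  {"tx": 0, "ty": 0, "tz": 0, "yaw": 0},
  {"tx": 0, "ty": 0, "tz": 0, "yaw": 0},
])

```text
clock: 3.65
eef_pos: [0.5699, 0.2882, 0.0062]
eef_rot: [0.65, 0.76, 0.001, 0.0]
ft_force: [-1.1, -0.2, 7.1]
width: 0.491
```

Run:
```python
from plant import env
from h import *
s=env.read_state(); f=env.grab_frame('wrist')
print(s['clock'],s['eef_pos'],s['eef_rot'],s['ft_force'],s['width'])
cv2.imwrite('pics/w3.png',cv2.resize(f['pixels'][130:330,200:440,::-1],None,fx=3,fy=3))
```

```text
3.65 [0.56987026 0.28816766 0.00624495] [6.49808014e-01 7.60097324e-01 1.16711258e-03 4.91441914e-04] [-1.06198267 -0.20657012  7.11745127] 0.4908996587535994
```

View pics/w3.png

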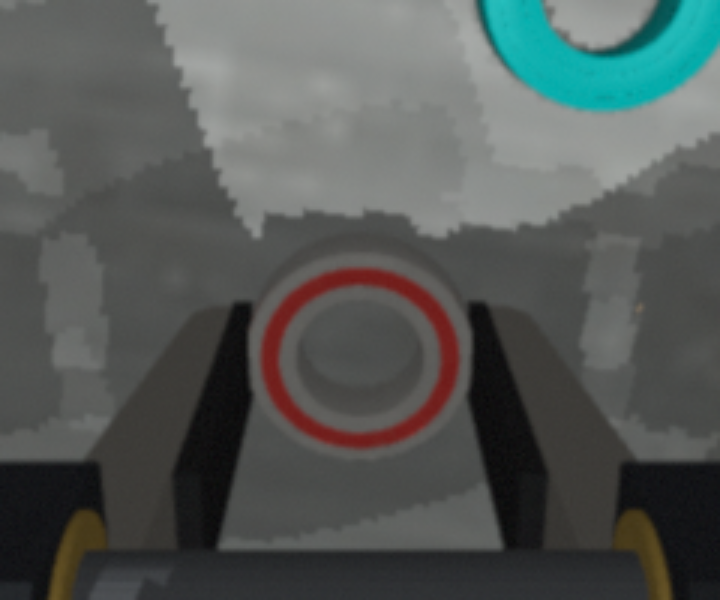

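The red bearing is held level between the pads, with its ring centre near (360,355) in the crop. I'll lift it and measure the nests from the saved unobstructed top picture.

arm_command([
  {"tx": 0, "ty": 0, "tz": -1.0, "yaw": 0},
  {"tx": 0, "ty": 0, "tz": -2.5, "yaw": 0},
  {"tx": 0, "ty": 0, "tz": -3.5, "yaw": 0},
  {"tx": 0, "ty": 0, "tz": -3.0, "yaw": 0},
  {"tx": 0, "ty": 0, "tz": 0, "yaw": 0},
])

```text
clock: 4.12
eef_pos: [0.5722, 0.2893, 0.1115]
eef_rot: [0.65, 0.76, 0.004, 0.002]
ft_force: [1.2, 0.2, -0.8]
width: 0.494
```

```bash
cat >> h.py <<'E'
def redring(c,f,z,box):
    hsv=cv2.cvtColor(f['pixels'],cv2.COLOR_RGB2HSV)
    m=cv2.inRange(hsv,(0,100,60),(8,255,255))|cv2.inRange(hsv,(172,100,60),(180,255,255))
    x0,y0,x1,y1=box; k=np.zeros_like(m);k[y0:y1,x0:x1]=m[y0:y1,x0:x1]
    e=cv2.fitEllipse(cv2.convexHull(cv2.findNonZero(k))); return e,ray(c,e[0],z)
E
python3 - <<'E'
from plant import env
from h import *
s=env.read_state(); f=env.grab_frame('wrist');c=cam(f,s)
e,p=redring(c,f,s['eef_pos'][2]-.006+.014,(270,200,370,300))
T=R.from_quat(s['eef_rot']).as_matrix()
print(s['eef_pos'],s['ft_force'],s['width'],e,'tool offs mm',(T.T@(p-s['eef_pos'])*1000).round(1))
ft=env.grab_frame('top');ct=cam(ft);im=cv2.imread('pics/top0.png')[...,::-1].copy()
ns=nests(ct,im)
for a,wh,an in ns:print(a,wh.round(4),an)
# pins/bores: dark-on-blue & bright blobs inside nests
hsv=cv2.cvtColor(im,cv2.COLOR_RGB2HSV)
d=np.array([a for a,_,_ in ns]);d=d[d[:,1].argsort()];v=d[2]-d[0];th=np.arctan2(-v[0],v[1]);print('yaw',th,np.linalg.norm(v))
x=np.array([np.cos(th),np.sin(th)])
for a in d:print('seat',(a+.012*x).round(4),proj(ct,[*(a+.012*x),.022]))
white=(hsv[...,2]>190)&(hsv[...,1]<60);white[:, :310]=0
for ce,st in blobs(white,4):
    if 310<ce[0]<425 and 160<ce[1]<225 and st[4]<60: print('dot',ce.round(1),st[4],ray(ct,ce,.022).round(4))
E
```

```text
[0.57220422 0.28933465 0.11154887] [ 1.15038138  0.24800927 -0.78043621] 0.4941672805223915 ((319.5426940917969, 248.8463592529297), (60.202842712402344, 65.96868896484375), 89.8331069946289) tool offs mm [ 0.6 -0.4 -8. ]
[0.55135214 0.09418424] [0.1084 0.0873] 9.194165229797363
[ 0.56704587 -0.00380711] [0.1081 0.0886] 9.259245872497559
[ 0.58294481 -0.10199316] [0.108  0.0895] 9.194157600402832
yaw 0.1596704222903205 0.1987049801587976
seat [ 0.5948 -0.1001] [399.83073762 189.07044359]
seat [ 0.5789 -0.0019] [365.51211513 193.90464648]
seat [0.5632 0.0961] [331.05485367 198.69751448]
dot [402.9 206.3] 9 [ 0.5456 -0.1091  0.022 ]
dot [375. 210.] 9 [ 0.5336 -0.0295  0.022 ]
dot [361.5 212.1] 10 [0.5268 0.009  0.022 ]
dot [368. 211.] 9 [ 0.5303 -0.0095  0.022 ]
dot [330.  216.8] 10 [0.5118 0.0982 0.022 ]
dot [337.  215.8] 10 [0.515  0.0784 0.022 ]
```

arm_command([
  {"tx": -2.5, "ty": -0.33, "tz": 0, "yaw": 0},
  {"tx": -4, "ty": -0.33, "tz": 0, "yaw": 0},
  {"tx": -4, "ty": -0.33, "tz": 0, "yaw": 0},
  {"tx": -4, "ty": -0.33, "tz": 0, "yaw": 0},
  {"tx": -4, "ty": -0.33, "tz": 0, "yaw": 0},
  {"tx": -4, "ty": -0.33, "tz": 0, "yaw": 0},
  {"tx": -4, "ty": -0.33, "tz": 0, "yaw": 0},
  {"tx": -4, "ty": -0.33, "tz": 0, "yaw": 0},
  {"tx": -4, "ty": -0.33, "tz": 0, "yaw": 0},
  {"tx": -4, "ty": -0.33, "tz": 0, "yaw": 0},
  {"tx": -4, "ty": -0.33, "tz": 0, "yaw": 0},
  {"tx": -2.3, "ty": -0.33, "tz": 0, "yaw": 0},
])

```text
clock: 5.22
eef_pos: [0.5983, -0.1647, 0.1031]
eef_rot: [0.65, 0.76, -0.001, -0.001]
ft_force: [-0.1, -0.4, -1.9]
width: 0.491
```

arm_command([
  {"tx": 0, "ty": 0, "tz": 0, "yaw": 0},
  {"tx": 0, "ty": 0, "tz": 0, "yaw": 0},
  {"tx": 0, "ty": 0, "tz": 0, "yaw": 0},
  {"tx": 0, "ty": 0, "tz": 0, "yaw": 0},
])

```text
clock: 5.55
eef_pos: [0.5987, -0.1597, 0.1038]
eef_rot: [0.649, 0.76, -0.0, -0.001]
ft_force: [-1.1, 0.2, -1.5]
width: 0.49
```

Run:
```python
from plant import env
from h import *
s=env.read_state(); f=env.grab_frame('wrist');c=cam(f,s)
e,p=redring(c,f,s['eef_pos'][2]-.006+.014,(270,200,370,300))
T=R.from_quat(s['eef_rot']).as_matrix()
print(s['clock'],s['eef_pos'],s['eef_rot'],s['width'],'offs',(T.T@(p-s['eef_pos'])*1000).round(1))
im=f['pixels'].copy()
for a,wh,an in nests(c,im):print(a,wh.round(4),an)
for x,y in((.5948,-.1001),(.5789,-.0019),(.5632,.0961)):
    u=proj(c,[x,y,.022]);print(u.round(1));cv2.circle(im,tuple(int(v) for v in u),3,(255,255,0),1)
cv2.imwrite('pics/w4.png',im[...,::-1])
```

```text
5.55 [ 0.59870215 -0.15968375  0.10384857] [ 6.49459890e-01  7.60395396e-01 -2.34516736e-04 -7.99137591e-04] 0.49020501121985843 offs [ 0.6 -0.4 -8. ]
[ 0.58109176 -0.10442396] [0.1085 0.0878] 9.00841999053955
[ 0.56876498 -0.02652359] [0.109  0.0506] 8.958144187927246
[326.7 138.6]
[327.1   3.9]
[ 327.8 -170.3]
```

View pics/w4.png

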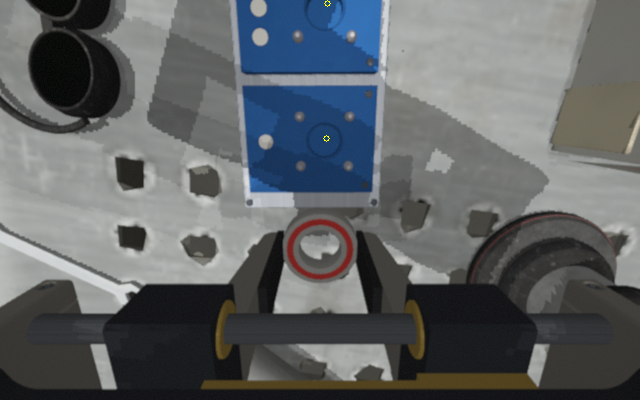

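The picture shows the one-dot nest with its bore at about (324,139) and pins at (300,117), (349,116), (300,166) and (348,166). The held red bearing is level at (320,248). I'll move over the seat and look closer.

arm_command([
  {"tx": 1.5, "ty": 0.1, "tz": 0, "yaw": 0},
  {"tx": 2.4, "ty": 0.2, "tz": 1.5, "yaw": 0},
  {"tx": 1.5, "ty": 0.2, "tz": 2.0, "yaw": 0},
  {"tx": 0.46, "ty": -0.01, "tz": 1.5, "yaw": 0},
  {"tx": 0, "ty": 0, "tz": 0.5, "yaw": 0},
  {"tx": 0, "ty": 0, "tz": 0, "yaw": 0},
  {"tx": 0, "ty": 0, "tz": 0, "yaw": 0},
  {"tx": 0, "ty": 0, "tz": 0, "yaw": 0},
])

```text
clock: 6.27
eef_pos: [0.5959, -0.1026, 0.0506]
eef_rot: [0.65, 0.76, 0.0, 0.001]
ft_force: [0.1, 0.3, -2.0]
width: 0.493
```

Run:
```python
from plant import env
from h import *
s=env.read_state(); f=env.grab_frame('wrist');c=cam(f,s)
T=R.from_quat(s['eef_rot']).as_matrix(); t=s['eef_pos']
e,p=redring(c,f,t[2]-.006+.014,(270,200,370,300))
print(s['clock'],t,s['ft_force'],s['width'],'offs',(T.T@(p-t)*1000).round(1))
for a,wh,an in nests(c,f['pixels']):print(a,wh.round(4),an)
im=f['pixels'].copy()
x=np.array([np.cos(.16),np.sin(.16)]);y=np.array([-x[1],x[0]])
for sx in(-1,1):
  for sy in(-1,1):
    P=np.array([.5942,-.101])+.0205*(sx*x+sy*y)
    u=proj(c,[*P,.031]);print(u.round(1));cv2.circle(im,tuple(int(v) for v in u),3,(255,255,0),1)
cv2.imwrite('pics/w5.png',cv2.resize(im[150:350,200:440,::-1],None,fx=3,fy=3,interpolation=cv2.INTER_CUBIC))
```

```text
6.2667 [ 0.59590677 -0.10259665  0.05062212] [ 0.05726726  0.26513587 -1.9691773 ] 0.4928466087509256 offs [ 0.6 -0.4 -8. ]
[ 0.59780616 -0.11621649] [0.0244 0.0241] 55.78937530517578
[ 0.5807963  -0.10111021] [0.1088 0.0872] 9.483973503112793
[ 0.56544942 -0.0061143 ] [0.1091 0.0879] 8.925559043884277
[289.8 256.2]
[287.7 201.7]
[346.7 255.9]
[348.  201.5]
```

View pics/w5.png

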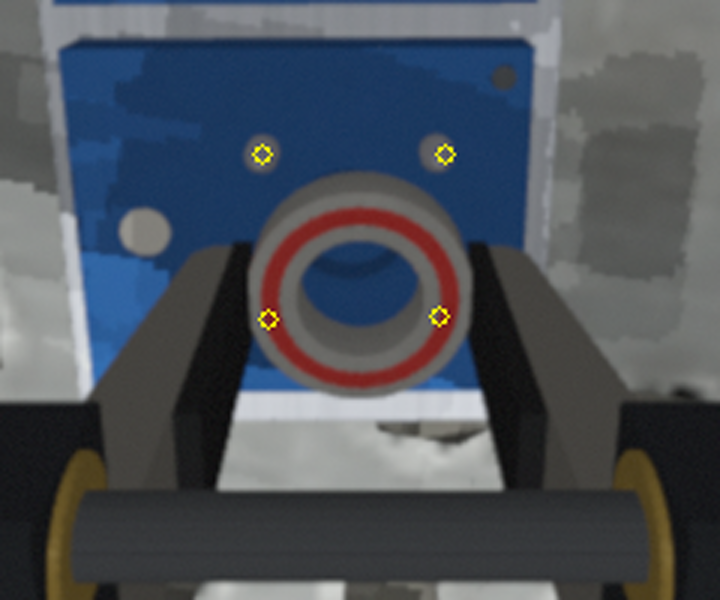

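The close view shows the far two pins at crop (262,153) and (436,152), that is, full-frame (287.3,201) and (345.3,200.7). The bearing at (360,297) still hides the near pins. I'll compute the seat in the tool frame from both pictures.

Run:
```python
from plant import env
from h import *
f=env.grab_frame('wrist')
T4=dict(eef_pos=np.array([.59870215,-.15968375,.10384857]),eef_rot=[.64945989,.760395396,-.000234516,-.000799137])
s=env.read_state(); x=np.array([np.cos(.16),np.sin(.16)]);y=np.array([-x[1],x[0]])
c4=cam(f,T4); c5=cam(f,s); im4=cv2.imread('pics/w4.png'); 
hsv=cv2.cvtColor(im4,cv2.COLOR_BGR2HSV); pin=cv2.inRange(hsv,(0,0,0),(100,255,255))|cv2.inRange(hsv,(130,0,0),(180,255,255))|cv2.inRange(hsv,(0,0,0),(180,110,255)); box=np.zeros_like(pin);box[95:185,285:365]=pin[95:185,285:365]
for ce,st in blobs(box,8):print('w4 blob',ce.round(1),st, ray(c4,ce,.027).round(4))
print('w4 bore',ray(c4,(324.2,139.5),.022))
for z in(.024,.027,.031):
    P=(ray(c5,(287.3,201),z)+ray(c5,(345.3,200.7),z))/2; w=ray(c5,(287.3,201),z)-ray(c5,(345.3,200.7),z)
    print(z,'w5 seat',P[:2]-.0205*y,'gap',np.linalg.norm(w))
    P=np.mean([ray(c4,u,z) for u in((300,117),(349,116),(300,166),(348,166))],0);print('  w4 seat',P)
print(s['eef_pos'])
# tilt of camera
print(c5[1].round(3))
```

```text
w4 blob [299.3 116.2] [295 111  10  11  85] [ 0.5697 -0.0856  0.027 ]
w4 blob [349.  116.2] [344 111  11  11  88] [ 0.6097 -0.0792  0.027 ]
w4 blob [326. 138.] [323 135   7   7  16] [ 0.594  -0.0994  0.027 ]
w4 blob [300.4 165.5] [296 161  10  10  83] [ 0.5761 -0.1255  0.027 ]
w4 blob [347.8 165.4] [343 161  10  10  82] [ 0.6161 -0.1191  0.027 ]
w4 bore [ 0.59285863 -0.10119557  0.022     ]
0.024 w5 seat [ 0.59325341 -0.10302972] gap 0.04087182810230898
  w4 seat [ 0.59314643 -0.10294807  0.024     ]
0.027 w5 seat [ 0.59314682 -0.10213131] gap 0.040246036055849393
  w4 seat [ 0.59306428 -0.10268517  0.027     ]
0.031 w5 seat [ 0.59300471 -0.10093342] gap 0.03941164666057001
  w4 seat [ 0.59295473 -0.10233464  0.031     ]
[ 0.59583692 -0.10288317  0.05063618]
[[ 0.988  0.148  0.045]
 [ 0.154 -0.947 -0.281]
 [ 0.001  0.285 -0.959]]
```

arm_command([
  {"tx": 0.05, "ty": -0.2, "tz": 0.4, "yaw": 0},
  {"tx": 0, "ty": 0, "tz": 0.4, "yaw": 0},
  {"tx": 0, "ty": 0, "tz": 0.4, "yaw": 0},
  {"tx": 0, "ty": 0, "tz": 0.3, "yaw": 0},
  {"tx": 0, "ty": 0, "tz": 0.2, "yaw": 0},
  {"tx": 0, "ty": 0, "tz": 0, "yaw": 0},
  {"tx": 0, "ty": 0, "tz": 0, "yaw": 0},
])

```text
clock: 6.95
eef_pos: [0.5929, -0.1022, 0.0323]
eef_rot: [0.65, 0.76, -0.0, -0.0]
ft_force: [0.3, -1.2, -0.8]
width: 0.493
```

arm_command([
  {"tx": 0, "ty": 0, "tz": 0.2, "yaw": 0},
  {"tx": 0, "ty": 0, "tz": 0.2, "yaw": 0},
  {"tx": 0, "ty": 0, "tz": 0.1, "yaw": 0},
  {"tx": 0, "ty": 0, "tz": 0, "yaw": 0},
  {"tx": 0, "ty": 0, "tz": 0, "yaw": 0},
])

```text
clock: 7.37
eef_pos: [0.5932, -0.1023, 0.0282]
eef_rot: [0.65, 0.76, 0.0, 0.0]
ft_force: [-2.5, 1.0, 5.6]
width: 0.493
```

arm_command([
  {"tx": 0, "ty": 0, "tz": 0, "yaw": 0},
  {"tx": 0, "ty": 0, "tz": 0, "yaw": 0},
  {"tx": 0, "ty": 0, "tz": 0, "yaw": 0},
  {"tx": 0, "ty": 0, "tz": 0, "yaw": 0},
], jaw=6.3)

```text
clock: 7.7
eef_pos: [0.593, -0.1023, 0.0275]
eef_rot: [0.65, 0.76, 0.0, 0.0]
ft_force: [0.9, -0.1, 0.1]
width: 0.685
```

arm_command([
  {"tx": 0, "ty": 0, "tz": -1.0, "yaw": 0},
  {"tx": 0, "ty": 0, "tz": -2.0, "yaw": 0},
  {"tx": 0, "ty": 0, "tz": -3.5, "yaw": 0},
  {"tx": 0, "ty": 0, "tz": -3.5, "yaw": 0},
  {"tx": 0, "ty": 0, "tz": 0, "yaw": 0},
  {"tx": 0, "ty": 0, "tz": 0, "yaw": 0},
])

```text
clock: 8.2
eef_pos: [0.5947, -0.1025, 0.1304]
eef_rot: [0.65, 0.76, 0.001, 0.002]
ft_force: [-1.3, 0.2, 0.2]
width: 0.689
```

Run:
```python
from plant import env
from h import *
s=env.read_state(); f=env.grab_frame('wrist');c=cam(f,s)
print(s['clock'],s['eef_pos'],s['width'],s['ft_force'])
for z in(.036,):
    e,p=redring(c,f,z,(270,170,370,300));print(e,p)
x=[np.cos(.16),np.sin(.16)]
for d in ((.0155,0),(-.0155,0),(0,.0155),(0,-.0155)): pass
cv2.imwrite('pics/w6.png',cv2.resize(f['pixels'][130:330,200:440,::-1],None,fx=3,fy=3,interpolation=cv2.INTER_CUBIC))
```

```text
8.2 [ 0.59469265 -0.10253499  0.13040832] 0.6885034682958212 [-1.30721073  0.20495672  0.21759796]
((317.152587890625, 200.17018127441406), (40.482444763183594, 42.325965881347656), 88.97831726074219) [ 0.5922423  -0.10200186  0.036     ]
```

View pics/w6.png

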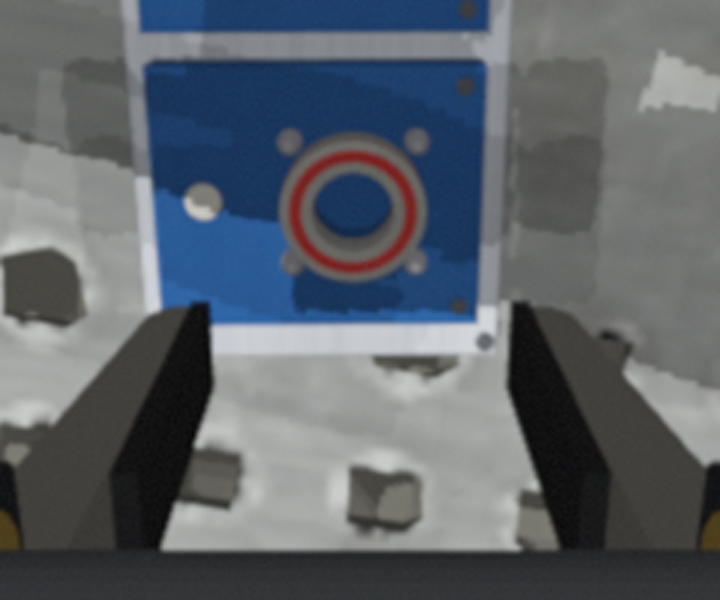

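The red bearing sits down between all four pins and is released. Its ring centre is at (352,210) in the crop, with pins at (289,141), (416,141), (292,262) and (415,262). Now the spacer.

arm_command([
  {"tx": 2.0, "ty": -0.5, "tz": 0, "yaw": 0},
  {"tx": 3.7, "ty": -0.7, "tz": 0, "yaw": 0},
  {"tx": 3.7, "ty": -0.7, "tz": 0, "yaw": 0},
  {"tx": 3.7, "ty": -0.7, "tz": 0, "yaw": 0},
  {"tx": 3.7, "ty": -0.7, "tz": 0, "yaw": 0},
  {"tx": 3.7, "ty": -0.7, "tz": 0, "yaw": 0},
  {"tx": 3.7, "ty": -0.7, "tz": 0, "yaw": 0},
  {"tx": 3.7, "ty": -0.7, "tz": 0, "yaw": 0},
  {"tx": 3.7, "ty": -0.7, "tz": 0, "yaw": 0},
  {"tx": 2.5, "ty": -0.4, "tz": 0, "yaw": 0},
  {"tx": 1.3, "ty": -0.1, "tz": 0, "yaw": 0},
  {"tx": 0, "ty": 0, "tz": 0, "yaw": 0},
])

```text
clock: 9.25
eef_pos: [0.4716, 0.2389, 0.1265]
eef_rot: [0.649, 0.761, -0.001, -0.0]
ft_force: [-0.1, -0.9, -0.1]
width: 0.683
```

arm_command([
  {"tx": 0, "ty": 0, "tz": 0, "yaw": 0},
  {"tx": 0, "ty": 0, "tz": 0, "yaw": 0},
  {"tx": 0, "ty": 0, "tz": 0, "yaw": 0},
], jaw=5.0)

```text
clock: 9.5
eef_pos: [0.4731, 0.2358, 0.1273]
eef_rot: [0.65, 0.76, -0.0, -0.0]
ft_force: [-0.4, -0.5, -0.2]
width: 0.544
```

Run:
```python
from plant import env
from h import *
s=env.read_state(); f=env.grab_frame('wrist');c=cam(f,s);im=f['pixels'];t=s['eef_pos']
T=R.from_quat(s['eef_rot']).as_matrix()
print(s['clock'],t,s['width'])
u=proj(c,[.472,.241,.062]);print('pred',u.round(1),proj(c,[.472+.0125,.241,.062]).round(1))
g=cv2.GaussianBlur(cv2.cvtColor(im,cv2.COLOR_RGB2GRAY),(3,3),0)
x,y=map(int,u);h=40
cir=cv2.HoughCircles(cv2.resize(g[y-h:y+h,x-h:x+h],None,fx=4,fy=4,interpolation=cv2.INTER_CUBIC),cv2.HOUGH_GRADIENT,1.5,40,param1=80,param2=30,minRadius=30,maxRadius=110)
if cir is not None:
  for q in cir[0][:4]:
    uv=q[:2]/4+[x-h,y-h]; p=ray(c,uv,.062); print(uv,q[2]/4,p,'tool mm',(T.T@(p-t)*1000).round(1))
cv2.imwrite('pics/w7.png',cv2.resize(im[130:330,200:440,::-1],None,fx=3,fy=3,interpolation=cv2.INTER_CUBIC))
```

```text
9.5 [0.47307281 0.23582766 0.12727164] 0.5441115597426075
pred [319.8 205.2] [334.4 207.4]
```

View pics/w7.png

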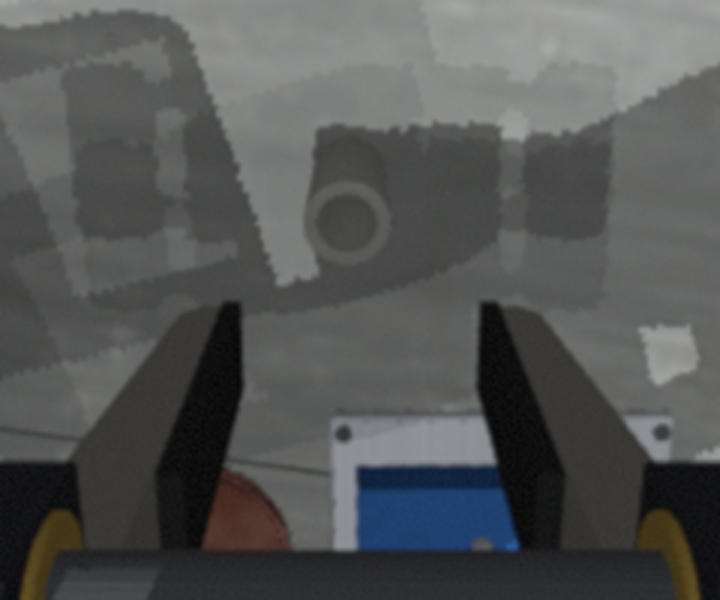

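The spacer's top ring is centred at (347,222) in the crop, full frame (315.7,204), so it stands at about (0.4685, 0.2414).

arm_command([
  {"tx": 0.3, "ty": -0.2, "tz": 0.5, "yaw": 0},
  {"tx": 0.32, "ty": -0.15, "tz": 1.0, "yaw": 0},
  {"tx": 0, "ty": 0, "tz": 2.0, "yaw": 0},
  {"tx": 0, "ty": 0, "tz": 2.5, "yaw": 0},
  {"tx": 0, "ty": 0, "tz": 2.2, "yaw": 0},
  {"tx": 0, "ty": 0, "tz": 1.5, "yaw": 0},
  {"tx": 0, "ty": 0, "tz": 0, "yaw": 0},
  {"tx": 0, "ty": 0, "tz": 0, "yaw": 0},
])

```text
clock: 10.22
eef_pos: [0.4674, 0.2423, 0.0295]
eef_rot: [0.65, 0.76, -0.001, -0.0]
ft_force: [0.6, -0.2, -0.3]
width: 0.545
```

arm_command([
  {"tx": 0, "ty": 0, "tz": 0, "yaw": 0},
  {"tx": 0, "ty": 0, "tz": 0, "yaw": 0},
  {"tx": 0, "ty": 0, "tz": 0, "yaw": 0},
  {"tx": 0, "ty": 0, "tz": 0, "yaw": 0},
  {"tx": 0, "ty": 0, "tz": 0, "yaw": 0},
  {"tx": 0, "ty": 0, "tz": 0, "yaw": 0},
  {"tx": 0, "ty": 0, "tz": 0, "yaw": 0},
  {"tx": 0, "ty": 0, "tz": 0, "yaw": 0},
], jaw=1.5)

```text
clock: 10.88
eef_pos: [0.469, 0.2431, 0.0313]
eef_rot: [0.65, 0.76, 0.001, 0.0]
ft_force: [0.0, -0.3, 8.0]
width: 0.266
```

arm_command([
  {"tx": 0, "ty": 0, "tz": -1.0, "yaw": 0},
  {"tx": 0, "ty": 0, "tz": -2.5, "yaw": 0},
  {"tx": 0, "ty": 0, "tz": -3.0, "yaw": 0},
  {"tx": -1.0, "ty": 0.45, "tz": -1.0, "yaw": 0},
  {"tx": -2.5, "ty": 1.1, "tz": 0, "yaw": 0},
  {"tx": -3.5, "ty": 1.4, "tz": 0, "yaw": 0},
  {"tx": -3.5, "ty": 1.4, "tz": 0, "yaw": 0},
  {"tx": -3.0, "ty": 1.2, "tz": 0, "yaw": 0},
  {"tx": -1.6, "ty": 0.8, "tz": 0, "yaw": 0},
  {"tx": -0.97, "ty": 0.4, "tz": 0, "yaw": 0},
  {"tx": 0, "ty": 0, "tz": 0, "yaw": 0},
  {"tx": 0, "ty": 0, "tz": 0, "yaw": 0},
])

```text
clock: 11.88
eef_pos: [0.5595, 0.0944, 0.1053]
eef_rot: [0.65, 0.76, -0.0, -0.0]
ft_force: [-0.3, -0.2, -1.3]
width: 0.265
```

arm_command([
  {"tx": 0, "ty": 0, "tz": 0, "yaw": 0},
  {"tx": 0, "ty": 0, "tz": 0, "yaw": 0},
])

```text
clock: 12.05
eef_pos: [0.5592, 0.0955, 0.1055]
eef_rot: [0.649, 0.76, -0.0, -0.0]
ft_force: [0.2, 0.2, -1.4]
width: 0.264
```

Run:
```python
from plant import env
from h import *
s=env.read_state(); f=env.grab_frame('wrist');c=cam(f,s);im=f['pixels'];t=s['eef_pos']
T=R.from_quat(s['eef_rot']).as_matrix()
print(s['clock'],t,s['eef_rot'],s['width'],s['ft_force'])
top=t+T@[0,0,-.0307]; print('pred top',proj(c,top),proj(c,top+T@[.0125,0,0]),proj(c,top+T@[0,.0125,0]))
print('pred bottom',proj(c,t+T@[0,0,.0313]))
x=np.array([np.cos(.16),np.sin(.16)]);y=np.array([-x[1],x[0]])
for sx in(-1,1):
  for sy in(1,-1):print('pin',proj(c,[*(np.array([.5612,.0952])+.0205*(sx*x+sy*y)),.031]).round(1))
print('seat',proj(c,[.5612,.0952,.022]))
cv2.imwrite('pics/w8.png',cv2.resize(im[110:310,200:440,::-1],None,fx=3,fy=3,interpolation=cv2.INTER_CUBIC))
```

```text
12.05 [0.55921867 0.09552164 0.10546734] [ 6.49385315e-01  7.60459468e-01 -1.83017604e-04 -2.76017192e-04] 0.264252326070481 [ 0.16030793  0.21572191 -1.39197639]
pred top [320.23478278 268.78851094] [320.23916527 247.51044785] [343.56841385 268.79018763]
pred bottom [320.13754807 225.89250951]
pin [298.6 186. ]
pin [299.6 230.1]
pin [346.  185.8]
pin [345. 230.]
seat [322.2352195 205.3773717]
```

View pics/w8.png

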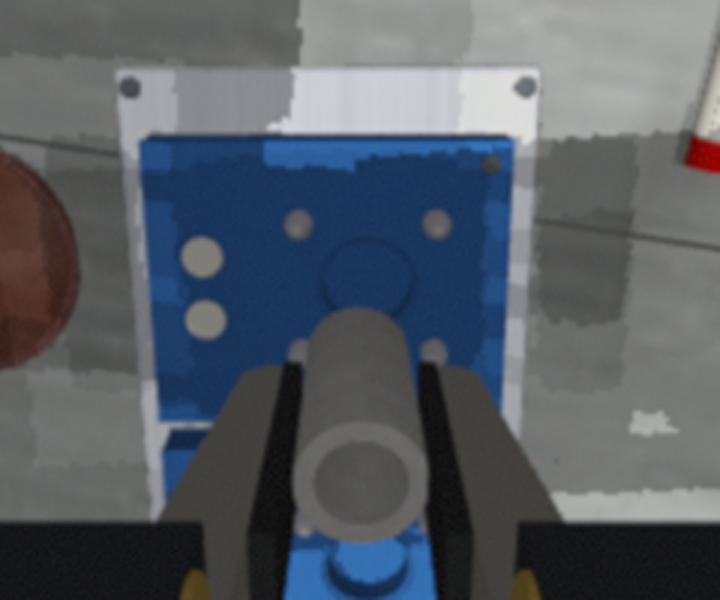

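The tube hangs upright with its top ring at crop (361,481). The two-dot nest's bore is at (367,280), with pins at (298,224), (437,224), (302,352) and (434,352). A correction of about +1.6 mm in tx and +2.3 mm in ty follows, then I'll descend by force.

arm_command([
  {"tx": 0.16, "ty": 0.23, "tz": 0.7, "yaw": 0},
  {"tx": 0, "ty": 0, "tz": 1.5, "yaw": 0},
  {"tx": 0, "ty": 0, "tz": 1.5, "yaw": 0},
  {"tx": 0, "ty": 0, "tz": 0.9, "yaw": 0},
  {"tx": 0, "ty": 0, "tz": 0.5, "yaw": 0},
  {"tx": 0, "ty": 0, "tz": 0, "yaw": 0},
  {"tx": 0, "ty": 0, "tz": 0, "yaw": 0},
  {"tx": 0, "ty": 0, "tz": 0, "yaw": 0},
])

```text
clock: 12.77
eef_pos: [0.5625, 0.0966, 0.0551]
eef_rot: [0.65, 0.76, 0.0, 0.0]
ft_force: [1.2, 0.4, -0.2]
width: 0.264
```

arm_command([
  {"tx": 0, "ty": 0, "tz": 0.25, "yaw": 0},
  {"tx": 0, "ty": 0, "tz": 0.25, "yaw": 0},
  {"tx": 0, "ty": 0, "tz": 0, "yaw": 0},
  {"tx": 0, "ty": 0, "tz": 0, "yaw": 0},
])

```text
clock: 13.1
eef_pos: [0.562, 0.0964, 0.0496]
eef_rot: [0.65, 0.76, -0.0, -0.0]
ft_force: [-0.7, -0.7, -0.5]
width: 0.27
```

arm_command([
  {"tx": 0, "ty": 0, "tz": 0.25, "yaw": 0},
  {"tx": 0, "ty": 0, "tz": 0.25, "yaw": 0},
  {"tx": 0, "ty": 0, "tz": 0.2, "yaw": 0},
  {"tx": 0, "ty": 0, "tz": 0.2, "yaw": 0},
  {"tx": 0, "ty": 0, "tz": 0, "yaw": 0},
  {"tx": 0, "ty": 0, "tz": 0, "yaw": 0},
  {"tx": 0, "ty": 0, "tz": 0, "yaw": 0},
])

```text
clock: 13.68
eef_pos: [0.5621, 0.0964, 0.0412]
eef_rot: [0.65, 0.76, -0.0, 0.0]
ft_force: [-3.3, -0.4, 10.4]
width: 0.262
```

arm_command([
  {"tx": 0, "ty": 0, "tz": 0, "yaw": 0},
  {"tx": 0, "ty": 0, "tz": 0, "yaw": 0},
  {"tx": 0, "ty": 0, "tz": 0, "yaw": 0},
  {"tx": 0, "ty": 0, "tz": 0, "yaw": 0},
  {"tx": 0, "ty": 0, "tz": 0, "yaw": 0},
], jaw=5.0)

```text
clock: 14.1
eef_pos: [0.562, 0.0965, 0.0404]
eef_rot: [0.65, 0.76, -0.0, -0.0]
ft_force: [0.2, -0.4, -0.4]
width: 0.543
```

arm_command([
  {"tx": 0, "ty": 0, "tz": -1.0, "yaw": 0},
  {"tx": 0, "ty": 0, "tz": -2.5, "yaw": 0},
  {"tx": 0, "ty": 0, "tz": -3.5, "yaw": 0},
  {"tx": 0, "ty": 0, "tz": -2.5, "yaw": 0},
  {"tx": 0, "ty": 0, "tz": 0, "yaw": 0},
  {"tx": 0, "ty": 0, "tz": 0, "yaw": 0},
  {"tx": 0, "ty": 0, "tz": 0, "yaw": 0},
])

```text
clock: 14.68
eef_pos: [0.5617, 0.0964, 0.1355]
eef_rot: [0.65, 0.76, -0.0, -0.0]
ft_force: [0.3, -0.3, -0.4]
width: 0.547
```

Run:
```python
from plant import env
from h import *
s=env.read_state(); f=env.grab_frame('wrist');c=cam(f,s);im=f['pixels'];t=s['eef_pos']
print(s['clock'],t,s['width'],s['ft_force'])
for z in(.072,.083): print('pred top at',z,proj(c,[.562,.0956,z]).round(1))
g=cv2.cvtColor(im,cv2.COLOR_RGB2GRAY);hsv=cv2.cvtColor(im,cv2.COLOR_RGB2HSV)
u=proj(c,[.562,.0956,.072]);x,y=map(int,u);h=34
m=(cv2.inRange(hsv,(0,0,70),(180,90,255))[y-h:y+h,x-h:x+h])
for ce,st in blobs(m>0,60):print((ce+[x-h,y-h]).round(1),st)
cv2.imwrite('pics/w9.png',cv2.resize(im[110:310,200:440,::-1],None,fx=3,fy=3,interpolation=cv2.INTER_CUBIC))
```

```text
14.6833 [0.56169984 0.0963832  0.13554356] 0.5465274567899676 [ 0.26571066 -0.29238054 -0.43923792]
pred top at 0.072 [320.3 212.7]
pred top at 0.083 [320.3 217.1]
[319.2 205.8] [  19    5   30   45 1062]
[319.5 239. ] [  0  59  68   5 206]
```

View pics/w9.png

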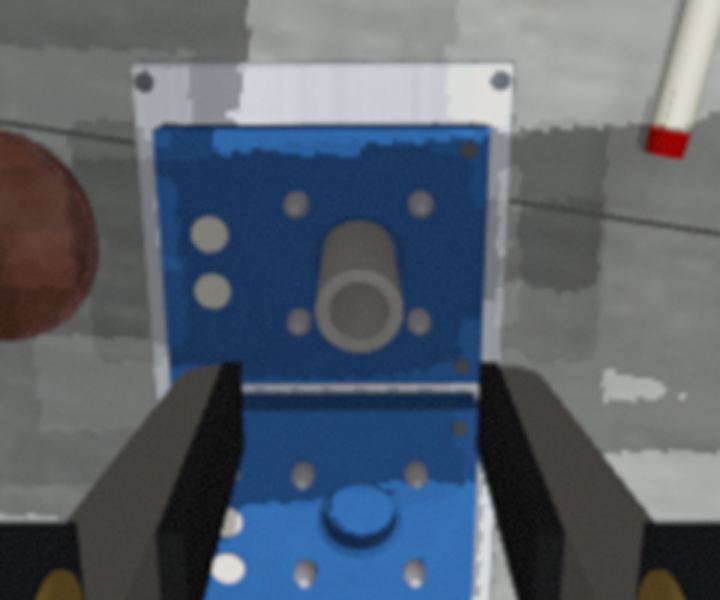

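The spacer stands upright in the two-dot bore. Its top ring is at crop (358,310), full frame (319.5,213.4), against (320.3,212.7) predicted for fully down. Now the black-seal bearing.

arm_command([
  {"tx": 1.5, "ty": -0.25, "tz": 0, "yaw": 0},
  {"tx": 3.0, "ty": -0.5, "tz": 0, "yaw": 0},
  {"tx": 3.8, "ty": -0.6, "tz": 0, "yaw": 0},
  {"tx": 3.8, "ty": -0.6, "tz": 0, "yaw": 0},
  {"tx": 3.8, "ty": -0.6, "tz": 0, "yaw": 0},
  {"tx": 3.8, "ty": -0.6, "tz": 0, "yaw": 0},
  {"tx": 3.8, "ty": -0.6, "tz": 0, "yaw": 0},
  {"tx": 3.0, "ty": -0.5, "tz": 0, "yaw": 0},
  {"tx": 1.5, "ty": -0.2, "tz": 0, "yaw": 0},
  {"tx": 0.74, "ty": -0.1, "tz": 0, "yaw": 0},
  {"tx": 0, "ty": 0, "tz": 0, "yaw": 0},
  {"tx": 0, "ty": 0, "tz": 0, "yaw": 0},
], jaw=6.5)

```text
clock: 15.73
eef_pos: [0.4724, 0.3721, 0.1348]
eef_rot: [0.65, 0.76, -0.001, 0.0]
ft_force: [-0.3, -0.7, 0.5]
width: 0.706
```

arm_command([
  {"tx": 0, "ty": 0, "tz": 0, "yaw": 0},
  {"tx": 0, "ty": 0, "tz": 0, "yaw": 0},
])

```text
clock: 15.9
eef_pos: [0.473, 0.3718, 0.1355]
eef_rot: [0.65, 0.76, -0.0, 0.0]
ft_force: [0.1, -0.7, 0.3]
width: 0.704
```

Run:
```python
from plant import env
from h import *
s=env.read_state(); f=env.grab_frame('wrist');c=cam(f,s);im=f['pixels'];t=s['eef_pos']
T=R.from_quat(s['eef_rot']).as_matrix()
print(s['clock'],t,s['width'])
u=proj(c,[.472,.3725,.014]);print('pred',u.round(1),'r',np.linalg.norm(proj(c,[.472+.0235,.3725,.014])-u))
x,y=map(int,u);h=45
g=cv2.cvtColor(im,cv2.COLOR_RGB2GRAY)[y-h:y+h,x-h:x+h]
cir=cv2.HoughCircles(cv2.resize(g,None,fx=4,fy=4,interpolation=cv2.INTER_CUBIC),cv2.HOUGH_GRADIENT_ALT,1.5,5,param1=100,param2=.7,minRadius=30,maxRadius=130)
for q in ([] if cir is None else cir[0][:8]):
    uv=q[:2]/4+[x-h,y-h]; p=ray(c,uv,.014); print('hough',uv.round(1),q[2]/4,p.round(4))
# dark seal
for thr in(45,60):
    for ce,st in blobs(g<thr,40): print(thr,(ce+[x-h,y-h]).round(1),st)
cv2.imwrite('pics/w10.png',cv2.resize(im[110:310,200:440,::-1],None,fx=3,fy=3,interpolation=cv2.INTER_CUBIC))
```

```text
15.9 [0.47295075 0.37182048 0.13547037] 0.7043448675305466
pred [319.3 192.9] r 22.56436988190425
hough [318.6 191.2] 18.839771 [0.471  0.3741 0.014 ]
hough [318.6 191.2] 22.218752 [0.471  0.3741 0.014 ]
hough [318.6 191.2] 15.972161 [0.471  0.3741 0.014 ]
hough [318.6 191.2] 12.236628 [0.471  0.3741 0.014 ]
45 [320.3 191.1] [ 26  27  37  36 203]
60 [319.5 191.6] [ 26  27  38  36 292]
```

View pics/w10.png

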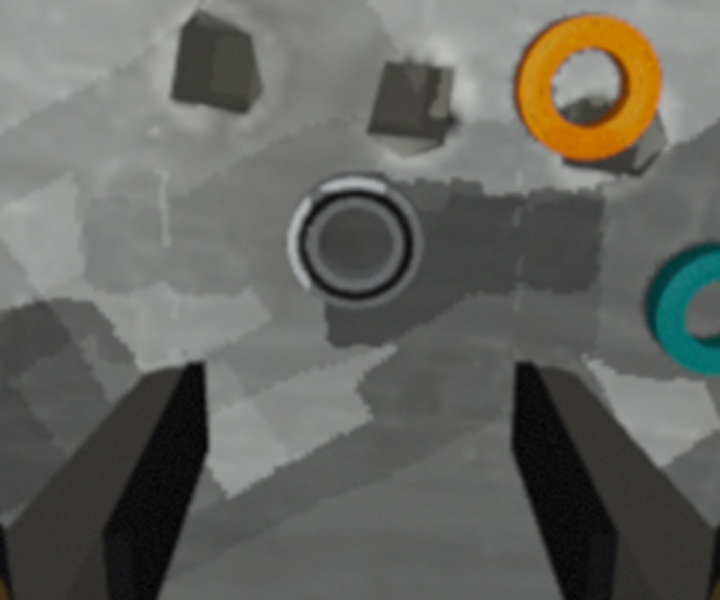

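The black-seal bearing is at crop (356,243), full frame (318.6,191.2), which gives (0.471, 0.374). The orange and turquoise look-alikes are well clear.

arm_command([
  {"tx": 0.25, "ty": -0.09, "tz": 1.5, "yaw": 0},
  {"tx": 0, "ty": 0, "tz": 3.0, "yaw": 0},
  {"tx": 0, "ty": 0, "tz": 3.5, "yaw": 0},
  {"tx": 0, "ty": 0, "tz": 2.6, "yaw": 0},
  {"tx": 0, "ty": 0, "tz": 1.5, "yaw": 0},
  {"tx": 0, "ty": 0, "tz": 1.0, "yaw": 0},
  {"tx": 0, "ty": 0, "tz": 0, "yaw": 0},
  {"tx": 0, "ty": 0, "tz": 0, "yaw": 0},
])

```text
clock: 16.62
eef_pos: [0.4716, 0.3753, 0.0049]
eef_rot: [0.65, 0.76, -0.0, 0.0]
ft_force: [0.5, -0.7, 0.4]
width: 0.705
```

arm_command([
  {"tx": 0, "ty": 0, "tz": 0, "yaw": 0},
  {"tx": 0, "ty": 0, "tz": 0, "yaw": 0},
  {"tx": 0, "ty": 0, "tz": 0, "yaw": 0},
  {"tx": 0, "ty": 0, "tz": 0, "yaw": 0},
  {"tx": 0, "ty": 0, "tz": 0, "yaw": 0},
  {"tx": 0, "ty": 0, "tz": 0, "yaw": 0},
  {"tx": 0, "ty": 0, "tz": 0, "yaw": 0},
  {"tx": 0, "ty": 0, "tz": 0, "yaw": 0},
], jaw=3.5)

```text
clock: 17.28
eef_pos: [0.4717, 0.3761, 0.0057]
eef_rot: [0.65, 0.76, 0.001, 0.0]
ft_force: [-1.4, -1.0, 7.3]
width: 0.496
```

arm_command([
  {"tx": 0, "ty": 0, "tz": -1.5, "yaw": 0},
  {"tx": 0, "ty": 0, "tz": -3.0, "yaw": 0},
  {"tx": 0, "ty": 0, "tz": -4.0, "yaw": 0},
  {"tx": 0, "ty": 0, "tz": -3.0, "yaw": 0},
  {"tx": 0, "ty": 0, "tz": 0, "yaw": 0},
  {"tx": 0, "ty": 0, "tz": 0, "yaw": 0},
])

```text
clock: 17.78
eef_pos: [0.4722, 0.3766, 0.1217]
eef_rot: [0.65, 0.76, 0.002, 0.0]
ft_force: [0.2, -1.0, -1.4]
width: 0.495
```

arm_command([
  {"tx": -2.0, "ty": 0.2, "tz": 0, "yaw": 0},
  {"tx": -3.5, "ty": 0.4, "tz": 0, "yaw": 0},
  {"tx": -4.0, "ty": 0.45, "tz": 0, "yaw": 0},
  {"tx": -4.0, "ty": 0.45, "tz": 0, "yaw": 0},
  {"tx": -4.0, "ty": 0.45, "tz": 0, "yaw": 0},
  {"tx": -4.0, "ty": 0.45, "tz": 0, "yaw": 0},
  {"tx": -4.0, "ty": 0.45, "tz": 0, "yaw": 0},
  {"tx": -4.0, "ty": 0.45, "tz": 0, "yaw": 0},
  {"tx": -4.0, "ty": 0.45, "tz": 0, "yaw": 0},
  {"tx": -3.5, "ty": 0.4, "tz": 0, "yaw": 0},
  {"tx": -2.15, "ty": 0.21, "tz": 0, "yaw": 0},
  {"tx": 0, "ty": 0, "tz": 0, "yaw": 0},
])

```text
clock: 18.78
eef_pos: [0.5749, -0.0082, 0.1179]
eef_rot: [0.651, 0.759, -0.001, -0.0]
ft_force: [-0.2, 0.2, -1.0]
width: 0.494
```

arm_command([
  {"tx": 0, "ty": 0, "tz": 0, "yaw": 0},
  {"tx": 0, "ty": 0, "tz": 0, "yaw": 0},
  {"tx": 0, "ty": 0, "tz": 0, "yaw": 0},
])

```text
clock: 19.03
eef_pos: [0.5742, -0.0032, 0.1188]
eef_rot: [0.649, 0.76, -0.0, -0.001]
ft_force: [0.2, 0.2, -0.6]
width: 0.491
```

Run:
```python
from plant import env
from h import *
s=env.read_state(); f=env.grab_frame('wrist');c=cam(f,s);im=f['pixels'];t=s['eef_pos']
T=R.from_quat(s['eef_rot']).as_matrix()
print(s['clock'],t,s['eef_rot'],s['width'],s['ft_force'])
u=proj(c,t+T@[0,0,-.008]);x,y=map(int,u);h=45;print(u)
g=cv2.cvtColor(im,cv2.COLOR_RGB2GRAY)[y-h:y+h,x-h:x+h]
cir=cv2.HoughCircles(cv2.resize(g,None,fx=4,fy=4,interpolation=cv2.INTER_CUBIC),cv2.HOUGH_GRADIENT_ALT,1.5,5,param1=80,param2=.6,minRadius=40,maxRadius=170)
for q in ([] if cir is None else cir[0][:6]):
    uv=q[:2]/4+[x-h,y-h]; p=ray(c,uv,t[2]+.008); print('hough',uv.round(1),q[2]/4,'tool',(T.T@(p-t)*1000).round(1))
X=np.array([np.cos(.16),np.sin(.16)]);Y=np.array([-X[1],X[0]])
hsv=cv2.cvtColor(im,cv2.COLOR_RGB2HSV);pin=(cv2.inRange(hsv,(95,120,30),(130,255,255))==0)
for sx in(-1,1):
  for sy in(1,-1):
    P=proj(c,[*(np.array([.5775,-.0032])+.0205*(sx*X+sy*Y)),.027]);a,b=map(int,P)
    print('pin pred',P.round(1),[ (ce+[a-9,b-9]).round(1) for ce,st in blobs(pin[b-9:b+10,a-9:a+10],10)])
cv2.imwrite('pics/w11.png',cv2.resize(im[110:310,200:440,::-1],None,fx=3,fy=3,interpolation=cv2.INTER_CUBIC))
```

```text
19.0333 [ 0.57422729 -0.00319419  0.11882768] [ 6.49464537e-01  7.60391492e-01 -3.91180627e-04 -6.63435631e-04] 0.49072307629953216 [ 0.1813005   0.24504234 -0.60383762]
[320.19022773 249.74578641]
hough [320.4 251.2] 30.80626 tool [-1.   0.1 -8. ]
hough [319.2 253.1] 27.11314 tool [-2.3 -0.6 -8. ]
pin pred [301.4 181.4] [array([300.9, 181.4])]
pin pred [302.3 223.1] [array([302.5, 223.5])]
pin pred [345.9 181.3] [array([345.1, 181.4])]
pin pred [345. 223.] [array([341.9, 223.8])]
```

All four pins of the three-dot nest fall within about 1 px of prediction, apart from one partly hidden by the bearing. The bearing sits -1 mm along tool x in the grip, which the shift corrects.

arm_command([
  {"tx": 0.05, "ty": 0.28, "tz": 1.0, "yaw": 0},
  {"tx": 0, "ty": 0, "tz": 2.5, "yaw": 0},
  {"tx": 0, "ty": 0, "tz": 2.0, "yaw": 0},
  {"tx": 0, "ty": 0, "tz": 0.9, "yaw": 0},
  {"tx": 0, "ty": 0, "tz": 0.4, "yaw": 0},
  {"tx": 0, "ty": 0, "tz": 0, "yaw": 0},
  {"tx": 0, "ty": 0, "tz": 0, "yaw": 0},
  {"tx": 0, "ty": 0, "tz": 0, "yaw": 0},
])

```text
clock: 19.75
eef_pos: [0.5786, -0.0033, 0.0525]
eef_rot: [0.65, 0.76, 0.001, 0.001]
ft_force: [-0.2, 0.8, -0.6]
width: 0.491
```

Run:
```python
from plant import env
from h import *
s=env.read_state(); f=env.grab_frame('wrist');c=cam(f,s);im=f['pixels'];t=s['eef_pos']
print(s['clock'],t)
X=np.array([np.cos(.16),np.sin(.16)]);Y=np.array([-X[1],X[0]])
hsv=cv2.cvtColor(im,cv2.COLOR_RGB2HSV);pin=(cv2.inRange(hsv,(95,120,30),(130,255,255))==0)
for sx in(-1,1):
    P=proj(c,[*(np.array([.5772,-.0032])+.0205*(sx*X+Y)),.027]);a,b=map(int,P)
    print('pin pred',P.round(1),[ (ce+[a-10,b-10]).round(1) for ce,st in blobs(pin[b-10:b+11,a-10:a+11],10)])
```

```text
19.75 [ 0.57858522 -0.00331527  0.0525359 ]
pin pred [288.8 201.3] [array([288.9, 201. ])]
pin pred [347.3 201.1] [array([346.5, 200.9])]
```

arm_command([
  {"tx": 0.14, "ty": -0.16, "tz": 0.5, "yaw": 0},
  {"tx": 0, "ty": 0, "tz": 0.4, "yaw": 0},
  {"tx": 0, "ty": 0, "tz": 0.4, "yaw": 0},
  {"tx": 0, "ty": 0, "tz": 0.35, "yaw": 0},
  {"tx": 0, "ty": 0, "tz": 0.3, "yaw": 0},
  {"tx": 0, "ty": 0, "tz": 0, "yaw": 0},
  {"tx": 0, "ty": 0, "tz": 0, "yaw": 0},
])

```text
clock: 20.38
eef_pos: [0.5758, -0.0023, 0.0318]
eef_rot: [0.65, 0.76, -0.0, -0.0]
ft_force: [-0.1, 0.3, -1.5]
width: 0.494
```

arm_command([
  {"tx": 0, "ty": 0.05, "tz": 0.2, "yaw": 0},
  {"tx": 0, "ty": 0, "tz": 0.2, "yaw": 0},
  {"tx": 0, "ty": 0, "tz": 0.1, "yaw": 0},
  {"tx": 0, "ty": 0, "tz": 0, "yaw": 0},
  {"tx": 0, "ty": 0, "tz": 0, "yaw": 0},
  {"tx": 0, "ty": 0, "tz": 0, "yaw": 0},
])

```text
clock: 20.88
eef_pos: [0.5768, -0.0022, 0.0278]
eef_rot: [0.65, 0.76, 0.0, 0.0]
ft_force: [-2.0, 0.1, 6.5]
width: 0.494
```

Contact came at z = 0.0278 with about 7 N, the same as for the seated red bearing. I'll release and lift.

arm_command([
  {"tx": 0, "ty": 0, "tz": 0, "yaw": 0},
  {"tx": 0, "ty": 0, "tz": 0, "yaw": 0},
  {"tx": 0, "ty": 0, "tz": 0, "yaw": 0},
  {"tx": 0, "ty": 0, "tz": 0, "yaw": 0},
  {"tx": 0, "ty": 0, "tz": 0, "yaw": 0},
], jaw=6.3)

```text
clock: 21.3
eef_pos: [0.5764, -0.0022, 0.027]
eef_rot: [0.65, 0.76, -0.0, -0.0]
ft_force: [-0.7, 0.6, 0.2]
width: 0.683
```

arm_command([
  {"tx": 0, "ty": 0, "tz": -1.0, "yaw": 0},
  {"tx": 0, "ty": 0, "tz": -2.5, "yaw": 0},
  {"tx": 0, "ty": 0, "tz": -3.5, "yaw": 0},
  {"tx": 0, "ty": 0, "tz": -4.0, "yaw": 0},
  {"tx": 0, "ty": 0, "tz": -4.0, "yaw": 0},
  {"tx": 0, "ty": 0, "tz": -4.0, "yaw": 0},
  {"tx": -3, "ty": 0, "tz": -2, "yaw": 0},
  {"tx": -4, "ty": 0, "tz": 0, "yaw": 0},
  {"tx": -4, "ty": 0, "tz": 0, "yaw": 0},
  {"tx": -3, "ty": 0, "tz": 0, "yaw": 0},
  {"tx": -1, "ty": 0, "tz": 0, "yaw": 0},
  {"tx": 0, "ty": 0, "tz": 0, "yaw": 0},
])

```text
clock: 22.3
eef_pos: [0.5997, -0.1525, 0.2375]
eef_rot: [0.651, 0.759, -0.0, 0.0]
ft_force: [-0.8, -0.0, 0.4]
width: 0.678
```

arm_command([
  {"tx": 0, "ty": 0, "tz": 0, "yaw": 0},
  {"tx": 0, "ty": 0, "tz": 0, "yaw": 0},
  {"tx": 0, "ty": 0, "tz": 0, "yaw": 0},
  {"tx": 0, "ty": 0, "tz": 0, "yaw": 0},
])

```text
clock: 22.63
eef_pos: [0.5997, -0.1489, 0.2372]
eef_rot: [0.649, 0.761, 0.0, -0.0]
ft_force: [-0.8, 0.1, -0.2]
width: 0.685
```

Run:
```python
from plant import env
from h import *
s=env.read_state(); f=env.grab_frame('wrist')
print(s['clock'],s['eef_pos'],s['ft_force'],s['width'])
cv2.imwrite('pics/w12.png',cv2.resize(f['pixels'][0:300,160:480,::-1],None,fx=2,fy=2,interpolation=cv2.INTER_CUBIC))
```

```text
22.6333 [ 0.59967549 -0.14894118  0.23715625] [-0.79532998  0.07913411 -0.15847071] 0.6847005535179373
```

View pics/w12.png

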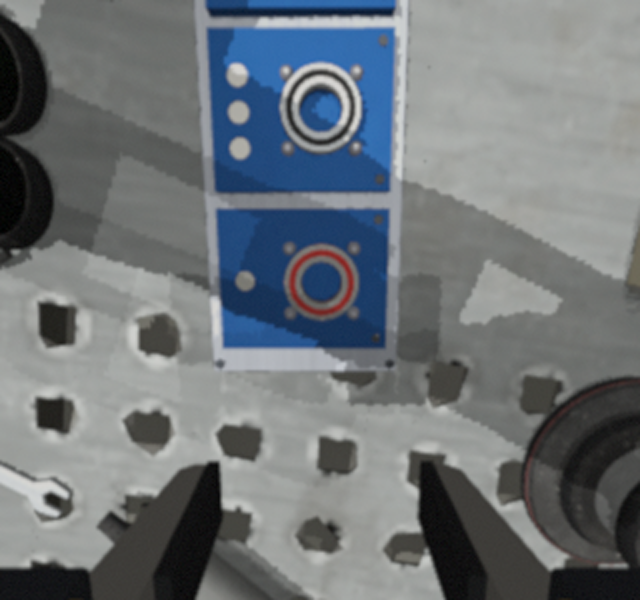

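Both bearings lie between all four of their pins: black in the three-dot nest at (320,107) and red in the one-dot nest at (321,282). The gripper is clear, so I'll hand in.

```bash
python3 -c "
from plant import env
print(env.finish_job())"
```

```text
the job is handed in; nothing more can be done
None
```

The kit is laid out in the order asked and the job is handed in, at about 22.7 s of the 62 s. I placed the red-seal bearing in the one-dot nest, then the spacer in the two-dot bore, then the black-seal bearing in the three-dot nest. Each part was lowered to a light contact, let go, and only then the next one taken.

**Bearings:** Contact came at TCP heights of 28.2 mm (red) and 27.8 mm (black), where about 28 mm means fully down. The force was about 7 N each. The last picture shows both flat between their four pins with the gripper clear.

**Spacer:** Contact was at 41.2 mm against 41.3 mm expected, with about 11 N. A picture after release showed it upright in the bore. The last picture does not include it, but nothing came near it afterwards.

**What disagreed or went wrong:**
- The top and wrist cameras differed by about 2 mm on where the nests are, so I used the wrist view relative to the held part.
- My first move calls were refused because I left keys out of the rows; the arm did not move.
- I viewed 14 pictures, four past the budget of 10.

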